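# Sweep the checking board, then show each sole at the viewing stand

### The arm

A 7-joint arm with a two-finger parallel gripper is mounted at the origin on the work surface. World frame = base frame: x ahead of the robot, y to its left, z up, the work surface at z = 0. Lengths are in m, angles in rad, forces in N, time in s.
With the tool pointing down it reaches from about 0.375 to 0.925 m from the base axis. Payload 3.1 kg.
Tool frame: the origin (TCP) lies on the mounting face of the last link; the fingertips stand 173 mm ahead of it and the grasp point (between the pads) lies 155 mm ahead of it (manip.tips_ahead is the distance from the TCP to the fingertips, in m); z points along the fingers, y is the line along which they close (so a half turn about z gives the same grasp; the last joint's range is limited). The gripper opens to 85 mm and grips with 20 to 120 N. Pads are 22 mm wide; open, the fingers measure 114 mm over their backs; the gripper's body (76 mm by 85 mm) begins 54 mm behind the grasp point. The pads swing forward as they close: fully open they stand 13 mm farther back than shut.
Start: joints at [-1.402, 0.383, 0.044, 1.598, -0.018, 1.161, -0.05], TCP at [0.171, 0.627, 0.405] pointing down, gripper open.
Joint ranges: [-2.61, 2.61], [-0.41, 2.15], [-1.48, 1.57], [0, 2.5], [-1.57, 4.71], [0.05, 1.97], [-2.85, 2.85]. Speed limits (rad/s): [2.79, 2.79, 3.14, 3.14, 3.14, 3.14, 3.14].

### API

Orientations are given as a rotation vector (axis times angle).
In Python, from rig import manip gives the robot as it stands. Calls block until the motion is done:
- manip.move_ptp(position, orientation): joint-space move of the TCP to a pose.
- manip.move_linear(position, orientation=None, speed=0.15, guard=None): straight line of the TCP; orientation=None keeps the orientation; speed is the mean speed in m/s. With guard (N) it stops when the force on the tool has changed by that much, and returns True; else False.
- manip.set_joints(angles): joint-space move.
- manip.grip(opening): finger opening in m; the grip force is fixed at half the most; returns when the fingers have stopped.
- manip.hold(seconds).
- manip.ik(position, orientation): joint angles nearest the present ones, or None.
- manip.read_camera(name): name is "scene" or "top" or "wrist"; returns a dict with "img" (420x560x3 uint8, blue, green, red), "K" (3x3 intrinsics, pixels), "D" ([k1, k2, p1, p2, k3] as OpenCV has them; the pictures are not rectified), "pose" (4x4, takes a point from camera to world coordinates). Camera axes: x right, y down, z forward; pixel columns grow to the right and rows downward; lengths in m; the calibration is good to about 2 mm. A picture is of the moment at which its call begins. There is no depth.
A pose or a line that the arm cannot do raises manip.Unreachable and nothing moves.
- manip.finish_job(): hands the job in; it is judged then, once.
Readings, each from a call of its own:
- manip.current_time(): time.
- manip.current_joint_positions(): joint angles.
- manip.current_qvel(): joint speeds.
- manip.current_effort(): joint torques, N m.
- manip.current_tcp_pos(): TCP position.
- manip.current_orientation(): TCP orientation.
- manip.current_force(): force on the tool from outside, world axes, zero at the start.
- manip.current_wrist_torque(): the same for the moment, N m.
- manip.current_finger_gap(): finger opening in m.
- manip.current_grip_force(): force on a finger pad.
Only numpy, scipy, OpenCV 4.12 (cv2) and the standard library are available. Lean on these libraries where they do the work, as an engineer would, in place of code of your own. Each camera call takes 0.05 s, during which the arm holds its last target. There are 200 camera calls.

### The job

With the scraper, sweep all the black rubber offcuts off the white board into the trough along its edge, without touching them with the fingers, and put the scraper back upright on its rubber mat. Then take the shoe soles from the grey felt one after another, the row nearest the robot first and the farthest last: lift each up between the two tilted tabs of the viewing stand, level with them, in line from tab to tab and at the same slant, as if it were the missing piece of one slanted strip, hold it still there for a good three seconds, and then lay it flat on the cleared board, wholly on the board and beside the others. Leave the other things on the bench where they are.

Things in the scene. Friction and masses are not known exactly. Their poses are not given: they have to be found in the camera images.
- board: White checking board, fixed, 200 (its x) x 260 (its y) x 30 mm high. Origin: centre of its underside, on the bench; top at z = 30 mm. Along its whole -y edge (the robot's right) runs an open aluminium trough: floor 3 mm above the bench, y = -130 to -210 mm, x = -116 to 116 mm in the board's frame; outer wall 30 mm high, end walls 26 mm. The other three edges are free.
- chip1: Rubber offcut, black, 24 x 20 x 12 mm, 12 g, loose; at the start flat on the board, on its middle part (right half, near side as the robot sees it). Origin: centre of its underside. May be absent.
- chip2: Rubber offcut, black, 24 x 20 x 12 mm, 12 g, loose; at the start flat on the board, on its middle part (right half, far side as the robot sees it). Origin: centre of its underside. May be absent.
- chip3: Rubber offcut, black, 24 x 20 x 12 mm, 12 g, loose; at the start flat on the board, on its middle part (left half, near side as the robot sees it). Origin: centre of its underside. May be absent.
- chip4: Rubber offcut, black, 24 x 20 x 12 mm, 12 g, loose; at the start flat on the board, on its middle part (left half, far side as the robot sees it). Origin: centre of its underside. May be absent.
- scraper: Wooden scraper block, loose, about 220 g: pale block 110 (its x) x 28 (its y) x 24 mm high, with a dark upright grip 60 (x) x 22 (y) mm on the middle of its top, z = 23 to 71 mm. Origin: centre of its underside. Starts upright on the mat. Its long faces (+y and -y) push the offcuts.
- mat: Black rubber parking mat for the scraper, fixed flat on the bench, 150 (x) x 70 (y) x 3 mm. Origin: centre of its underside, top at z = 3 mm.
- sole1: Child's shoe sole, stiff flat tan board, loose, about 90 g: 150 mm long (its x, toe at +x), 10 mm thick, 60 mm wide at the forefoot, 48 at the heel, straight waist 38 mm wide from x = -16 to 12 mm, where it balances. Origin: centre of its underside, z up. Starts flat on the felt in the nearest row, lying crosswise to the robot's view. May be absent.
- sole2: Child's shoe sole, stiff flat tan board, loose, about 90 g: 150 mm long (its x, toe at +x), 10 mm thick, 60 mm wide at the forefoot, 48 at the heel, straight waist 38 mm wide from x = -16 to 12 mm, where it balances. Origin: centre of its underside, z up. Starts flat on the felt in the middle row, lying crosswise to the robot's view. May be absent.
- sole3: Child's shoe sole, stiff flat tan board, loose, about 90 g: 150 mm long (its x, toe at +x), 10 mm thick, 60 mm wide at the forefoot, 48 at the heel, straight waist 38 mm wide from x = -16 to 12 mm, where it balances. Origin: centre of its underside, z up. Starts flat on the felt in the farthest row, lying crosswise to the robot's view. May be absent.
- sole1_toe (a point): Toe end of sole1: +75 mm along the sole's x from its centre, mid-thickness.
- sole1_heel (a point): Heel end of sole1: -75 mm along the sole's x from its centre, mid-thickness.
- sole2_toe (a point): Toe end of sole2: +75 mm along the sole's x from its centre, mid-thickness.
- sole2_heel (a point): Heel end of sole2: -75 mm along the sole's x from its centre, mid-thickness.
- sole3_toe (a point): Toe end of sole3: +75 mm along the sole's x from its centre, mid-thickness.
- sole3_heel (a point): Heel end of sole3: -75 mm along the sole's x from its centre, mid-thickness.
- felt: Grey felt sheet, fixed, 310 (x) x 190 (y) x 3 mm, origin at the centre of its underside. The soles start on it in up to three rows, one sole to a row, 110 mm apart along its x; the rows lie one behind the other, seen from the robot.
- tabs: Two fixed steel tabs, 30 (x) x 44 (y) x 4 mm, on posts at x = -115 and 115 mm (12 mm thick, feet 60 mm), 200 mm above the bench, 176 mm free between. Both lean 20 degrees to one side. Origin: midway between them in the plane of their top faces, where the centre of the sole's underside goes. x from tab to tab (sole's length, either way round); z their upward normal, 20 degrees off vertical.
- glue_pot: Yellow plastic pot, 70 mm across, 55 mm high, origin under its centre. Bystander.
- hammer: Hammer lying on the far right of the bench. Bystander.
- jar: Amber jar, 60 mm across, 70 mm high. Bystander.
- spool: Wooden thread spool, 36 mm across, 36 mm high. Bystander.
- awl: Awl with a straight handle, lying near the robot, on its right. Bystander.
There are look-alikes about, which are no part of the job. What is shaped like the scraper but orange is not meant.

How it is judged:
By the outcome, as a careful person would: the job done as asked, in the order asked, and still so for the second after the job is handed in, with the robot touching nothing.
Of chip1, chip2, chip3, chip4 only 3 to 4 are there at a start; the rules pass over those that are not, and their reading is None.
Of sole1, sole2, sole3 only 2 to 3 are there at a start; the rules pass over those that are not, and their reading is None.
At some moment in a run one of sole1, sole2, sole3 may be knocked a few centimetres aside while the robot is not near it.
It also fails if it takes over 210 s, if anything falls off the work surface, if the arm or the gripper's body presses on something with over 40 N, if the wrist force passes 120 N, or if a joint passes its speed limit or range.

## Working session

There is one attempt and no reset: what is moved stays moved. The work goes in short steps, each a Python script; the robot and the scene stay as the last script left them, time stands still between calls to the robot, and variables do not carry over. Pictures are saved under pics/ and viewed, at most 14 in all, crops included, and the job is handed in when it is done.

```bash
ls; mkdir -p pics; python3 - <<'E'
from rig import manip
import cv2,numpy as np
for n in("scene","top"):
    c=manip.read_camera(n);cv2.imwrite(f"pics/{n}0.png",c["img"])
    print(n,c["K"].tolist(),c["D"],np.round(c["pose"],3).tolist())
print(manip.current_time(),manip.current_orientation(),manip.tips_ahead)
E
```

```text
pics
scene [[418.6644425733983, 0.0, 284.80309904205234], [0.0, 418.6644425733983, 220.1174377143847], [0.0, 0.0, 1.0]] [-0.05431875  0.          0.          0.          0.        ] [[-0.195, 0.581, -0.79, 1.329], [0.981, 0.1, -0.169, 0.231], [-0.019, -0.808, -0.589, 0.751], [0.0, 0.0, 0.0, 1.0]]
top [[521.0553299576678, 0.0, 282.48387375331896], [0.0, 521.0553299576678, 211.09550293456607], [0.0, 0.0, 1.0]] [0.0691925 0.        0.        0.        0.       ] [[-0.021, -0.996, 0.084, 0.398], [-1.0, 0.021, 0.003, 0.046], [-0.004, -0.084, -0.996, 1.545], [0.0, 0.0, 0.0, 1.0]]
0.1 [-0.41772605 -3.11352833  0.00382936] 0.1734
```

View pics/top0.png

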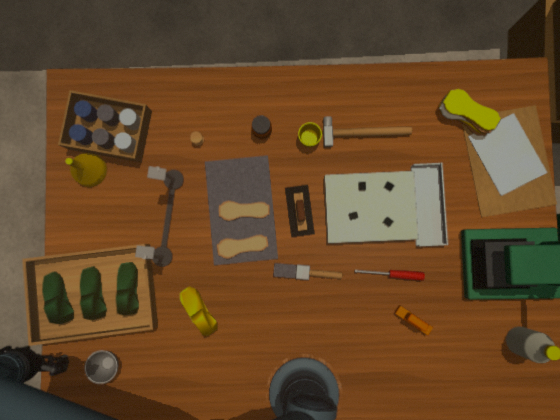

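View pics/scene0.png

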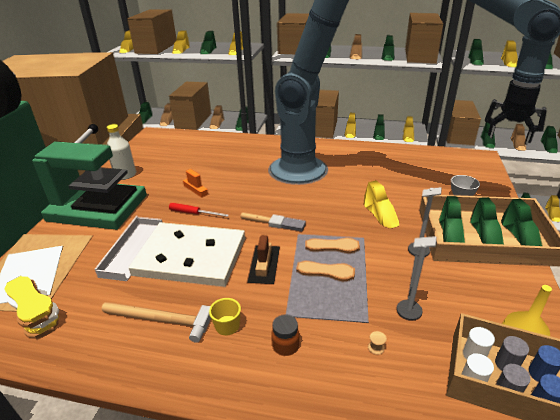

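Top view: the scraper (brown grip on a pale block, black mat) is at about (300,210), and the orange look-alike at (413,320). There are four chips, at (362,186), (389,186), (353,216) and (388,222). Two soles lie on the felt at (242,246), the near row, and (244,210), the middle row; the far row is empty. The tabs are at (157,173) and (145,252).

Other things that could be mistaken:
- **Scraper:** the paintbrush at (307,272), plus the orange block.
- **Soles:** the yellow shoe at (197,310) and the green shoes in the tray.

I choose the pale and brown block on the black mat.

```bash
cat > h.py <<'E'
from rig import manip
import cv2,numpy as np
from scipy.spatial.transform import Rotation as R
def ori(yaw,tilt=0.):   # tool down; tool x at world angle yaw; tilt about tool x
    return (R.from_euler('z',yaw)*R.from_euler('x',np.pi+tilt)).as_rotvec()
def p2w(c,px,z):
    u=cv2.undistortPoints(np.float64(px).reshape(-1,1,2),c["K"],c["D"]).reshape(-1,2)
    P=c["pose"];d=np.c_[u,np.ones(len(u))]@P[:3,:3].T;o=P[:3,3]
    z=np.broadcast_to(z,len(u));return (o+d*((z-o[2])/d[:,2])[:,None])
def w2p(c,pts):
    T=np.linalg.inv(c["pose"]);r=cv2.Rodrigues(T[:3,:3])[0]
    return cv2.projectPoints(np.float64(pts),r,T[:3,3],c["K"],c["D"])[0].reshape(-1,2)
def snap(n,name):
    c=manip.read_camera(n);cv2.imwrite(f"pics/{name}.png",c["img"]);
    import pickle;pickle.dump(c,open(f"pics/{name}.pkl","wb"));return c
E
python3 - <<'E'
from h import *
c=manip.read_camera("top")
f=lambda n,px,z:print(n,np.round(p2w(c,px,z),3)[:,:2].tolist())
f("scr",[[300,210]],.07);f("chips",[[362,186],[389,186],[353,216],[388,222]],.042)
f("board",[[325,176],[414,170],[416,241],[327,244]],.03)
f("soles",[[242,246],[244,210]],.013);f("tabs",[[157,173],[145,252]],.2);f("felt",[[206,161],[268,157],[277,260],[214,265]],.003)
w=manip.read_camera("wrist");print(w["K"].tolist(),w["D"])
T=np.eye(4);T[:3,:3]=R.from_rotvec(manip.current_orientation()).as_matrix();T[:3,3]=manip.current_tcp_pos()
print(np.round(np.linalg.inv(T)@w["pose"],3))
def reach(p,o):
    try:return manip.ik(p,o) is not None
    except Exception as e:return str(e)
for y in(0,np.pi/2,-np.pi/2,np.pi):print(y,reach([.58,0,.4],ori(y)),reach([.55,.2,.4],ori(y)),reach([.55,.4,.4],ori(y)),reach([.55,.4,.38],ori(y,.35)),reach([.55,.4,.38],ori(y,-.35)))
E
```

```text
scr [[0.524, -0.0]]
chips [[0.592, -0.183], [0.59, -0.26], [0.505, -0.154], [0.486, -0.254]]
board [[0.625, -0.077], [0.637, -0.337], [0.43, -0.334], [0.426, -0.078]]
soles [[0.426, 0.17], [0.532, 0.163]]
tabs [[0.617, 0.373], [0.413, 0.404]]
felt [[0.682, 0.275], [0.691, 0.089], [0.383, 0.069], [0.372, 0.254]]
[[303.31066756373065, 0.0, 280.5277088611751], [0.0, 303.31066756373065, 206.0198614431101], [0.0, 0.0, 1.0]] [-0.04281688  0.          0.          0.          0.        ]
[[-0.001 -0.948 -0.318  0.082]
 [ 1.    -0.001 -0.001 -0.   ]
 [ 0.001 -0.318  0.948  0.03 ]
 [ 0.     0.     0.     1.   ]]
0 True True True True True
1.5707963267948966 True True True True True
-1.5707963267948966 True True True True True
3.141592653589793 True True True True True
```

```bash
python3 - <<'E'
from h import *
manip.move_ptp([.515,.36,.52],ori(np.pi)); snap("wrist","w_tabs")
manip.move_ptp([.53,.17,.42],ori(np.pi)); snap("wrist","w_felt")
manip.move_ptp([.52,0.,.36],ori(np.pi)); snap("wrist","w_scr")
print(manip.current_time(),np.round(manip.current_joint_positions(),2))
a=[cv2.imread(f"pics/w_{n}.png") for n in("tabs","scr")]
cv2.imwrite("pics/tabs_big.png",cv2.resize(a[0],(800,600),interpolation=cv2.INTER_CUBIC))
E
```

```text
3.6167 [-0.47  0.19  0.42  1.97 -0.1   1.    1.58]
```

View pics/tabs_big.png

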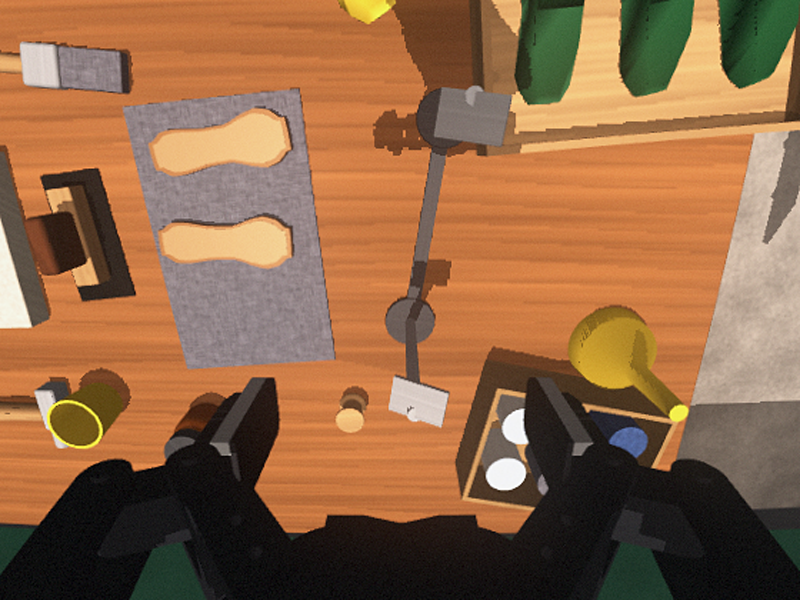

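View pics/w_scr.png

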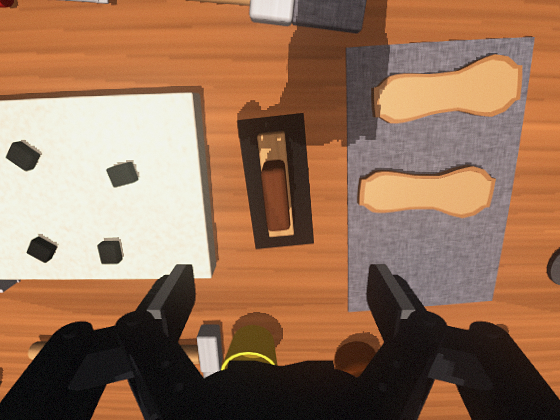

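Tabs view (big): near tab corners at (442,86),(514,95),(504,146),(432,136), far tab at (394,375),(449,390),(442,428),(388,411). Scraper view: the pale block with brown grip is upright on the black mat, with block corners at about (259,134),(285,131),(294,234),(267,237). It is clearly the right one.

```bash
python3 - <<'E'
from h import *
import pickle
from scipy.optimize import least_squares
c=pickle.load(open("pics/w_tabs.pkl","rb"));t=pickle.load(open("pics/w_scr.pkl","rb"))
near=np.array([(442,86),(514,95),(504,146),(432,136)])/1.4286
far=np.array([(394,375),(449,390),(442,428),(388,411)])/1.4286
px=np.r_[near,far]
# tab frame x = world +x-ish ; px right = +y ; near tab at -x. order: near: outer,-y ; outer,+y ; inner,+y ; inner,-y
def pts(q,s,i=88.,o=118.):
    a=np.array([(-o,-22),(-o,22),(-i,22),(-i,-22),(i,-22),(i,22),(o,22),(o,-22)])/1e3
    M=R.from_euler('z',q[2])*R.from_euler('x',s*np.radians(20))
    return M.apply(np.c_[a,np.zeros(8)])+[q[0],q[1],q[3]]
for s in(1,-1):
  for free in(0,1):
    r=least_squares(lambda q:(w2p(c,pts(q,s)if 1 else 0)-px).ravel() if free else np.r_[(w2p(c,pts(q,s))-px).ravel(),(q[3]-.2)*1e5],[.515,.389,-.15,.2])
    print(s,free,np.round(r.x,4),"cost",round(r.cost,2));
    if not free: print(np.round(r.fun[:16].reshape(8,2),1).tolist())
print("scr",np.round(p2w(t,[(259,134),(285,131),(294,234),(267,237)],.027),4)[:,:2].tolist())
print("mat",np.round(p2w(t,[(237,121),(303,112),(313,242),(256,248)],.003),4)[:,:2].tolist())
print("board",np.round(p2w(t,[(193,94),(210,277)],.03),4)[:,:2].tolist())
print("chips",np.round(p2w(t,[(23,155),(122,173),(42,248),(110,250)],.042),4)[:,:2].tolist())
E
```

```text
1 0 [ 0.5128  0.3903 -0.1508  0.2   ] cost 7.64
[[0.5, 0.3], [-0.9, -0.1], [-1.5, 0.2], [1.7, 0.0], [0.2, 0.2], [-0.0, 1.9], [-0.3, -1.1], [0.5, -1.9]]
1 1 [ 0.5126  0.3901 -0.1507  0.2011] cost 7.03
-1 0 [ 0.5129  0.3911 -0.1548  0.2   ] cost 133.05
[[3.6, -2.0], [-3.7, 2.1], [-3.9, 0.6], [4.3, -0.5], [0.5, 7.1], [-1.0, -5.2], [-1.2, -9.0], [0.5, 5.8]]
-1 1 [ 0.5127  0.3909 -0.1546  0.2015] cost 131.97
scr [[0.467, -0.0186], [0.464, 0.0069], [0.5737, 0.0174], [0.5773, -0.0121]]
mat [[0.4558, -0.043], [0.4467, 0.0258], [0.5947, 0.0414], [0.6027, -0.0266]]
board [[0.4297, -0.0796], [0.6261, -0.0777]]
chips [[0.4839, -0.2502], [0.5025, -0.1528], [0.5849, -0.2562], [0.5865, -0.1801]]
```

```bash
python3 - <<'E'
from h import *
g=ori(np.pi+.085); x,y=.5205,-.0016
manip.move_ptp([x,y,.30],g); manip.grip(.06)
manip.move_linear([x,y,.208],g,speed=.1)
manip.grip(0); print("gap",manip.current_finger_gap(),manip.current_tcp_pos(),manip.current_force())
manip.move_linear([x,y,.30],speed=.12); print(manip.current_force(),manip.current_finger_gap())
s=ori(np.pi+.025); zs=.2365
for xl in(.582,.489):
    manip.move_ptp([xl,-.108,.30],s)
    manip.move_linear([xl,-.108,zs],speed=.1)
    manip.move_linear([xl+.006,-.340,zs],speed=.1)
    print(manip.current_force())
    manip.move_linear([xl+.006,-.340,.30],speed=.15)
manip.move_ptp([.40,-.20,.42],ori(np.pi)); snap("wrist","w_board"); snap("top","t_board"); print(manip.current_time())
E
```

```text
gap 0.021540047142619523 [ 0.52093306 -0.00163586  0.20869845] [-0.60867044  0.08375686  3.61531239]
[-0.47919829  0.01372048 -2.1028687 ] 0.021276524112974957
[ 0.58539949  0.5408961  -3.15620767]
[ 0.43408711 -0.56753815 -3.52243717]
16.8917
```

View pics/w_board.png

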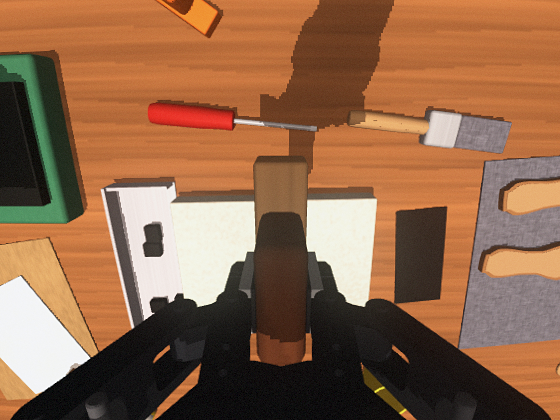

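The board looks clear behind the arm, and chips are in the trough at (153,240) and (158,300). I'll park the scraper where it came from, then look at the whole board.

```bash
python3 - <<'E'
from h import *
g=ori(np.pi+.085); x,y=.5208,-.0014
manip.move_ptp([x,y,.30],g)
manip.move_linear([x,y,.209],g,speed=.08)
manip.grip(.06); manip.move_linear([x,y,.33],speed=.15)
manip.grip(.085)
manip.move_ptp([.60,-.17,.48],ori(np.pi)); snap("wrist","w_board2"); print(manip.current_time())
E
```

```text
21.9917
```

View pics/w_board2.png

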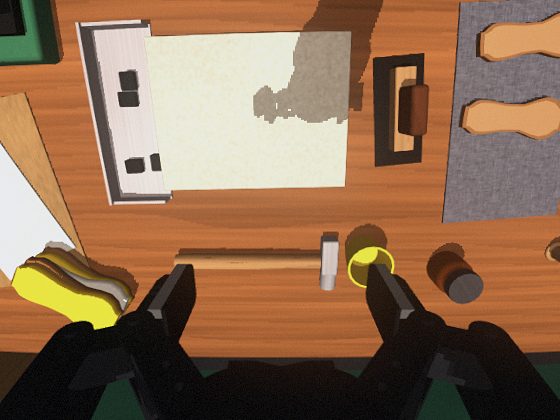

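All four chips are in the trough at (128,80),(128,98),(134,165),(156,163). The board is clear, and the scraper stands upright on the mat at about (405,108). Now the soles: locate by colour and grasp the near one.

```bash
cat >> h.py <<'E'
def soles(c,z=.013,box=((.36,.70),(.03,.31)),show=None):
    """tan soles seen inside world box -> list of (x,y,yaw,L,W), near row first; origin at mid length, yaw towards toe"""
    hsv=cv2.cvtColor(c["img"],cv2.COLOR_BGR2HSV)
    m=cv2.inRange(hsv,(5,60,120),(25,200,255))
    (x0,x1),(y0,y1)=box
    q=w2p(c,[(x0,y0,z),(x1,y0,z),(x1,y1,z),(x0,y1,z)]);b=np.zeros_like(m);cv2.fillConvexPoly(b,np.int32(q),255)
    m=cv2.morphologyEx(m&b,cv2.MORPH_OPEN,np.ones((3,3)))
    out=[]
    for k in cv2.findContours(m,cv2.RETR_EXTERNAL,cv2.CHAIN_APPROX_NONE)[0]:
        if cv2.contourArea(k)<1200: continue
        w=p2w(c,k.reshape(-1,2)+0.,z)[:,:2]
        (cx,cy),(a,bb),ang=cv2.minAreaRect(np.float32(w*1000))
        if not(120<max(a,bb)<175 and 45<min(a,bb)<80): continue
        th=np.radians(ang if a>bb else ang+90); C=np.array([cx,cy])/1000
        for _ in range(3):   # axis from mid-points of both ends' cross-sections
            e=np.array([np.cos(th),np.sin(th)]);n=np.array([-e[1],e[0]]);u=(w-C)@e;v=(w-C)@n
            C=C+e*(u.max()+u.min())/2;u=u-(u.max()+u.min())/2
            f=lambda lo,hi:(lambda s:(s.max()+s.min())/2)(v[(u>lo)&(u<hi)])
            wd=lambda lo,hi:np.ptp(v[(u>lo)&(u<hi)])
            th+=np.arctan((f(.03,.06)-f(-.06,-.03))/.09); C=C+n*f(-.012,.010)
        if wd(.03,.06)<wd(-.06,-.03): th+=np.pi
        out.append((C[0],C[1],(th+np.pi)%(2*np.pi)-np.pi,np.ptp(u),wd(-.012,.010)))
        if show: cv2.drawContours(c["img"],[k],-1,(0,0,255),1)
    if show: cv2.imwrite(f"pics/{show}.png",c["img"])
    return sorted(out)
E
python3 - <<'E'
from h import *
import pickle
b=pickle.load(open("pics/w_board2.pkl","rb"))
print("board",np.round(p2w(b,[(145,37),(351,31),(345,187),(163,194)],.03),3)[:,:2].tolist())
manip.move_ptp([.47,.17,.36],ori(np.pi/2)); 
for n in("wrist",):
  c=snap(n,"w_s1")
  for s in soles(c,show="w_s1m"):print(n,np.round(s,4))
print("old",np.round(soles(pickle.load(open("pics/w_felt.pkl","rb"))),4).tolist())
print(manip.current_time())
E
```

```text
board [[0.434, -0.337], [0.428, -0.081], [0.628, -0.076], [0.639, -0.337]]
wrist [0.4251 0.169  1.7175 0.1514 0.0388]
wrist [0.5297 0.1633 1.5716 0.1504 0.0387]
old [[0.4252, 0.1693, 1.7186, 0.1507, 0.0385], [0.5302, 0.1633, 1.5762, 0.1507, 0.0388]]
23.9917
```

View pics/w_s1m.png

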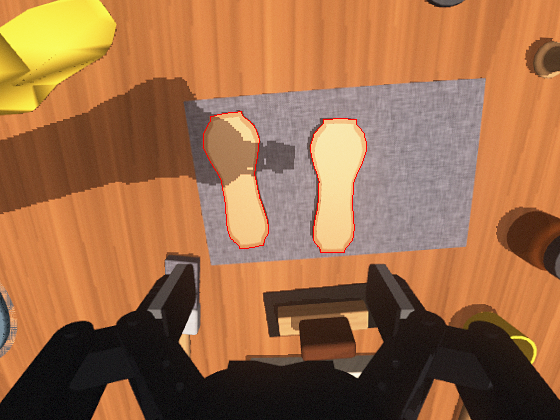

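```bash
cat >> h.py <<'E'
YT=-.1508; TO=np.array([.5128,.3903,.2]); RT=R.from_euler('z',YT)*R.from_euler('x',np.radians(20)); N=RT.apply([0,0,1])
OT=ori(YT+np.pi,-np.radians(20))
HG=.1734+.0005-.001+.001   # TCP above sole underside when gripped
GX=-.002                   # grasp at this sole x
def pick(s):
    x,y,th=s[:3]; p=np.array([x+GX*np.cos(th),y+GX*np.sin(th)]); o=ori(th)
    manip.move_ptp([*p,.30],o); manip.grip(.065)
    manip.move_linear([*p,.003+HG],o,speed=.12); manip.grip(0)
    g=manip.current_finger_gap(); manip.move_linear([*p,.45],speed=.2)
    print("gap",g,manip.current_finger_gap(),"F",manip.current_force())
def show(up=0,d=(0,0,0)):
    # sole x runs along tool x = -RT x ; grasp point is GX along it
    return TO+N*(HG+up)+RT.apply(np.array([-GX,0,0])+d)
E
python3 - <<'E'
from h import *
s=soles(manip.read_camera("wrist"))[0]; print(np.round(s,4))
pick(s)
manip.move_ptp(show(.10),OT); manip.move_linear(show(),OT,speed=.1)
manip.hold(.3)
for n in("wrist","top","scene"): snap(n,n[0]+"_show1")
print(manip.current_time(),np.linalg.norm(manip.current_tcp_pos()-show()),R.from_rotvec(manip.current_orientation()).inv().__mul__(R.from_rotvec(OT)).magnitude())
a=cv2.imread("pics/w_show1.png");cv2.imwrite("pics/ws1.png",cv2.resize(a,(800,600)))
t=cv2.imread("pics/t_show1.png")[150:280,90:230];s=cv2.imread("pics/s_show1.png")[160:290,380:520]
cv2.imwrite("pics/ts1.png",np.vstack([cv2.resize(q,(560,300)) if 0 else cv2.resize(q,(320,297),interpolation=cv2.INTER_CUBIC) for q in(t,s)]))
E
```

```text
[0.4252 0.1693 1.713  0.151  0.0386]
gap 0.035825203231338996 0.03603128897363862 F [ 0.16306368  0.26557911 -1.0164853 ]
30.7333 0.00017568882078947243 0.000263164410232648
```

View pics/ws1.png

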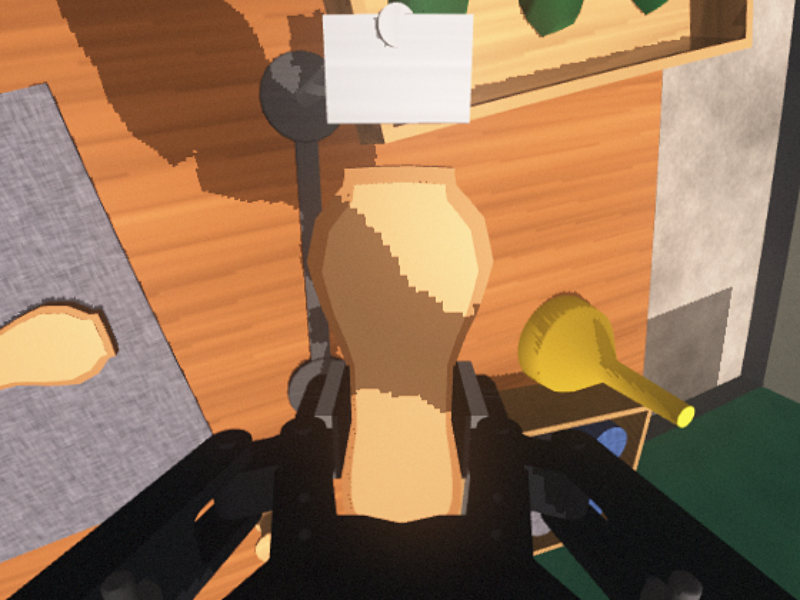

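View pics/ts1.png

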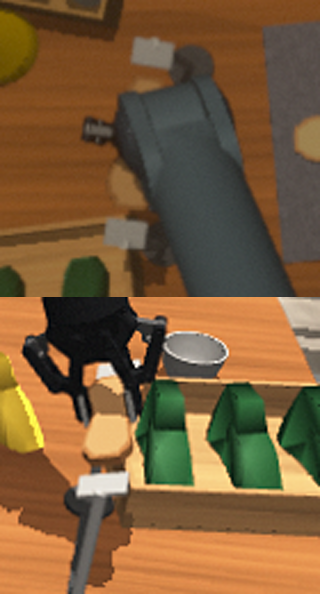

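Wrist view: near tab corners at (323,14),(472,13),(470,122),(327,124). The toe end of the sole spans about (345,170)-(457,168), well in line. I'll measure the residual in the tool frame.

```bash
cat > chk.py <<'E'
from h import *
import pickle,sys
from scipy.optimize import least_squares
def tabcheck(name,corn,sole):
    c=pickle.load(open(f"pics/{name}.pkl","rb"))
    T=np.eye(4);T[:3,:3]=R.from_rotvec(manip.current_orientation()).as_matrix();T[:3,3]=manip.current_tcp_pos()
    c["pose"]=np.linalg.inv(T)@c["pose"]          # camera in the tool frame
    g=cv2.cvtColor(c["img"],cv2.COLOR_BGR2GRAY)
    px=cv2.cornerSubPix(g,np.float32(corn).reshape(-1,1,2)/1.4286,(3,3),(-1,-1),(cv2.TERM_CRITERIA_COUNT,20,.01)).reshape(-1,2)
    print((px*1.4286).round(1).tolist())
    a=np.array([(.118,-.022),(.118,.022),(.088,.022),(.088,-.022)])
    # expected: tool x - GX offset
    E=np.c_[a,np.zeros(4)]
    f=lambda q:R.from_euler('xyz',[q[4],q[5],q[3]]).apply(E-[0,0,0])+[q[0]-GX,q[1],HG+q[2]]
    for fixed in(1,0):
        r=least_squares(lambda q:np.r_[(w2p(c,f(q))-px).ravel(),(q[3]*200,q[4]*200 if fixed else q[4]*5,q[5]*1000)],np.zeros(6))
        print("tab vs wanted (tool frame) mm",(r.x[:3]*1e3).round(1),"deg",np.degrees(r.x[3:]).round(2),"cost",round(r.cost,2))
    print("sole px at underside/top depth", (p2w(c,np.array(sole)/1.4286,HG)*1e3).round(1).tolist(),(p2w(c,np.array(sole)/1.4286,HG-.010)*1e3).round(1).tolist())
E
python3 - <<'E'
from chk import *
# image left/right vs tool y: determine by order
import pickle
for o in ([(323,14),(472,13),(470,122),(327,124)],[(472,13),(323,14),(327,124),(470,122)]):
    try: tabcheck("w_show1",o,[(345,168),(455,167),(313,262),(493,262)])
    except Exception as e: print(e)
E
```

```text
[[323.1000061035156, 13.300000190734863], [472.0, 13.0], [468.20001220703125, 122.19999694824219], [326.79998779296875, 122.69999694824219]]
tab vs wanted (tool frame) mm [ 0.1 -0.8 -0.3] deg [-0. -0.  0.] cost 0.58
tab vs wanted (tool frame) mm [ 0.1 -0.8 -0.3] deg [ 0.01 -0.26  0.  ] cost 0.58
sole px at underside/top depth [[76.2, -17.8, 173.9], [76.5, 17.5, 173.9], [45.1, -30.0, 173.9], [45.1, 31.8, 173.9]] [[76.6, -16.5, 163.9], [76.9, 16.3, 163.9], [47.7, -27.9, 163.9], [47.7, 29.6, 163.9]]
[[472.0, 13.0], [323.1000061035156, 13.300000190734863], [326.79998779296875, 122.69999694824219], [468.20001220703125, 122.19999694824219]]
tab vs wanted (tool frame) mm [ 2.02543383e+08 -8.28412660e+06  1.23895070e+09] deg [-0. -0.  0.] cost 8094.03
tab vs wanted (tool frame) mm [-0.1  0.4 -1.3] deg [  -0.35 -170.36    0.  ] cost 117.02
sole px at underside/top depth [[76.2, -17.8, 173.9], [76.5, 17.5, 173.9], [45.1, -30.0, 173.9], [45.1, 31.8, 173.9]] [[76.6, -16.5, 163.9], [76.9, 16.3, 163.9], [47.7, -27.9, 163.9], [47.7, 29.6, 163.9]]
```

Within about 1 mm. I'll trim, hold, and lay it on the board.

```bash
cat >> h.py <<'E'
B=np.array([.532,-.208]); YB=.03
def trim(dy): # tool-frame y shift at the stand
    return show()+R.from_rotvec(OT).apply([0,dy,0])
def lay(by):
    manip.move_linear(manip.current_tcp_pos()+N*.10,speed=.15)
    yaw=YB+np.pi; o=ori(yaw)
    p=B+R.from_euler('z',YB).apply([0,by,0])[:2]+GX*np.array([np.cos(yaw),np.sin(yaw)])
    manip.move_ptp([*p,.36],o)
    manip.move_linear([*p,.031+HG],o,speed=.12)
    manip.grip(.065); manip.move_linear([*p,.36],speed=.2)
E
python3 - <<'E'
from h import *
manip.move_linear(trim(-.001),OT,speed=.02); manip.hold(4.5)
lay(.06)
manip.move_ptp([.47,.17,.36],ori(np.pi/2)); manip.grip(.085)
c=snap("wrist","w_s2"); print(np.round(soles(c,show="w_s2m"),4).tolist(),manip.current_time())
snap("top","t_mid")
E
```

```text
[] 43.25
```

View pics/t_mid.png

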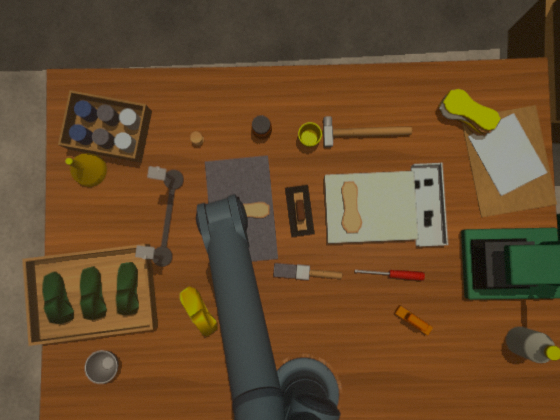

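Sole 1 lies on the board at (350,207), and all chips are in the trough. Detection of sole 2 returned nothing, so I'll look.

View pics/w_s2m.png

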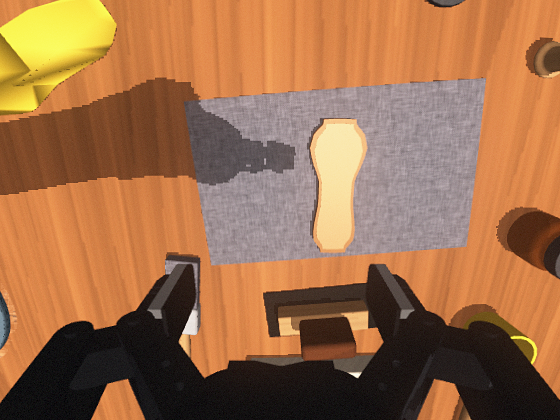

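Sole 2 is unmoved at (338,185); the image is just brighter. I'll widen the colour threshold.

```bash
python3 - <<'E'
from h import *
import pickle
c=pickle.load(open("pics/w_s2.pkl","rb"));h=cv2.cvtColor(c["img"],cv2.COLOR_BGR2HSV)
print(h[140,338],h[185,335],h[235,335],h[180,420],h[160,240])
m=cv2.inRange(h,(5,60,120),(25,200,255));print([cv2.contourArea(k) for k in cv2.findContours(m,0,1)[0] if cv2.contourArea(k)>800])
E
sed -i 's/(5,60,120),(25,200,255)/(5,60,100),(40,255,255)/' h.py
python3 -c "
from h import *
import pickle
for n in('w_s2','w_s1'):print(np.round(soles(pickle.load(open(f'pics/{n}.pkl','rb'))),4).tolist())"
```

```text
[ 23  78 250] [ 22  87 250] [ 19 109 248] [172  17 163] [171  20  89]
[1147.5, 1380.0, 170136.5]
[]
[]
```

```bash
sed -i 's/(5,60,100),(40,255,255)/(5,45,110),(40,195,255)/' h.py
python3 -c "
from h import *
import pickle
for n in('w_s2','w_s1'):print(np.round(soles(pickle.load(open(f'pics/{n}.pkl','rb'))),4).tolist())"
```

```text
[]
[]
```

```bash
sed -i 's/(5,45,110),(40,195,255)/(5,60,120),(25,200,255)/' h.py
python3 -c "
from h import *
import pickle
for n in('w_s2','w_s1'):
  c=pickle.load(open(f'pics/{n}.pkl','rb'))
  h=cv2.cvtColor(c['img'],cv2.COLOR_BGR2HSV)
  print(n,h[60,300],h[200,520],h[280,420],h[123,338],h[247,335])
  for box in(((.36,.70),(.03,.31)),((.40,.66),(.075,.25))):
    for lo,hi in(((5,60,120),(25,200,255)),((5,45,120),(40,200,255))):
      q=w2p(c,[(x,y,.013) for x,y in((box[0][0],box[1][0]),(box[0][1],box[1][0]),(box[0][1],box[1][1]),(box[0][0],box[1][1]))])
      b=np.zeros(h.shape[:2],np.uint8);cv2.fillConvexPoly(b,np.int32(q),255)
      m=cv2.morphologyEx(cv2.inRange(h,lo,hi)&b,2,np.ones((3,3)))
      print([ (cv2.contourArea(k),cv2.boundingRect(k)) for k in cv2.findContours(m,0,1)[0] if cv2.contourArea(k)>500])
"
```

```text
w_s2 [ 13 167 228] [ 13 167 225] [ 12 165 224] [ 18 102 248] [ 18 104 248]
[(76374.5, (164, 41, 354, 254))]
[(76374.5, (164, 41, 354, 254))]
[(1123.5, (276, 248, 167, 15)), (5460.0, (310, 118, 58, 135))]
[(1137.5, (276, 248, 167, 15)), (5495.5, (310, 118, 58, 136))]
w_s1 [ 13 163 228] [ 12 170 220] [ 12 162 224] [ 18 105 246] [ 18 109 247]
[(5448.5, (310, 118, 57, 135)), (5523.5, (203, 111, 66, 138)), (28530.5, (164, 40, 354, 255))]
[(5471.0, (310, 118, 58, 135)), (5539.0, (203, 111, 66, 138)), (28609.5, (164, 40, 354, 255))]
[(1128.5, (274, 248, 168, 15)), (5448.5, (310, 118, 57, 135)), (5210.0, (211, 111, 58, 138))]
[(1148.5, (273, 248, 169, 15)), (5471.0, (310, 118, 58, 135)), (5225.5, (211, 111, 58, 138))]
```

The wood ring around the felt swallowed the inner contour. RETR_LIST fixes that.

```bash
sed -i 's/RETR_EXTERNAL/RETR_LIST/' h.py
python3 - <<'E'
from h import *
s=soles(manip.read_camera("wrist")); print(np.round(s,4).tolist()); assert len(s)==1
pick(s[0])
manip.move_ptp(show(.10),OT); manip.move_linear(show()+trim(-.001)-show(),OT,speed=.1)
manip.hold(.3); snap("wrist","w_show2"); print(manip.current_time())
a=cv2.imread("pics/w_show2.png");cv2.imwrite("pics/ws2.png",cv2.resize(a,(800,600)))
from chk import tabcheck
tabcheck("w_show2",[(326,14),(474,13),(471,122),(330,124)],[(345,168),(455,167)])
E
```

```text
[[0.5298, 0.1625, 1.5691, 0.1506, 0.039]]
gap 0.035840838219010226 0.035893321171107134 F [-0.01440461 -0.88043005 -1.33925283]
49.925
[[325.29998779296875, 13.399999618530273], [475.79998779296875, 13.300000190734863], [471.5, 122.5], [329.79998779296875, 122.5999984741211]]
tab vs wanted (tool frame) mm [ 0.1  0.  -0.7] deg [ 0. -0.  0.] cost 0.12
tab vs wanted (tool frame) mm [ 0.1  0.  -0.7] deg [ 0.   -0.01  0.  ] cost 0.12
sole px at underside/top depth [[76.4, -17.8, 173.9], [76.6, 17.4, 173.9]] [[76.8, -16.6, 163.9], [77.0, 16.2, 163.9]]
```

View pics/ws2.png

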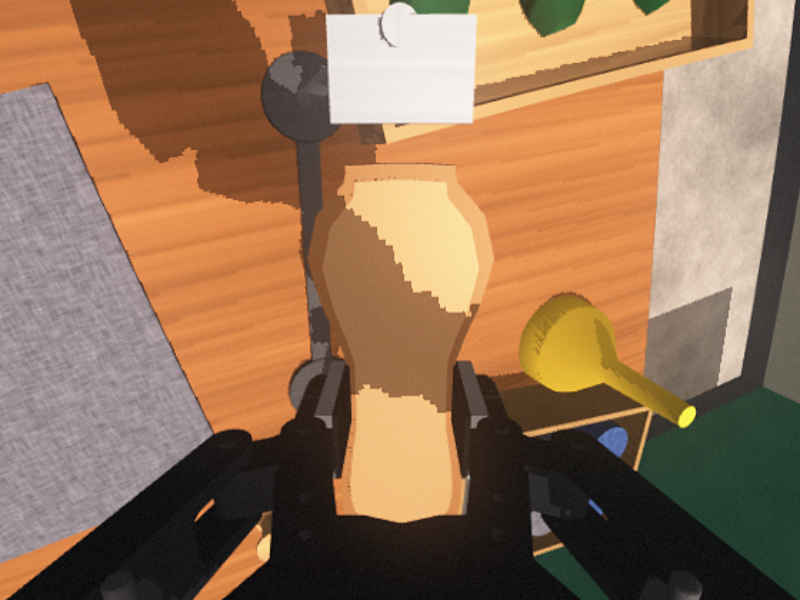

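Sole 2 sits in line with the tab at (400,68), and the residual is about 0.7 mm. Hold, lay it down, then check.

```bash
python3 - <<'E'
from h import *
manip.hold(4.5); lay(-.06)
manip.move_ptp([.40,.25,.5],ori(np.pi)); manip.hold(.5); snap("top","t_end"); print(manip.current_time(),manip.current_force())
a=cv2.imread("pics/t_end.png")[130:270,190:460];cv2.imwrite("pics/t_end2.png",cv2.resize(a,(800,415),interpolation=cv2.INTER_CUBIC))
E
```

```text
62.7833 [ 0.89279975 -0.55776669 -0.19750946]
```

View pics/t_end2.png

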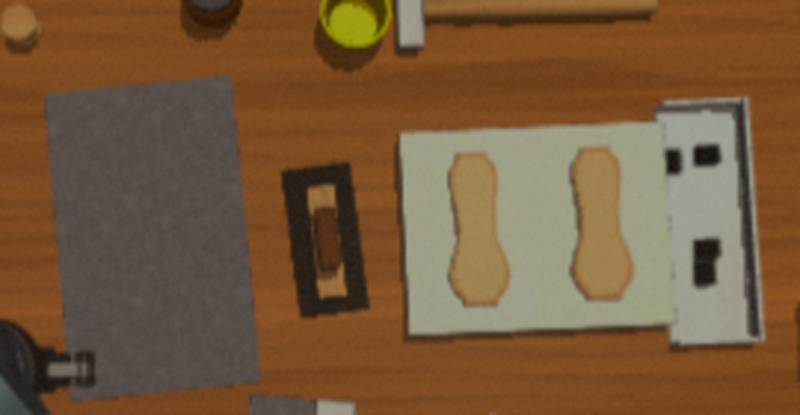

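Both soles lie flat and wholly on the board at (478,230) and (602,225). All four chips are in the trough, the scraper is upright on its mat, and the felt is empty.

```bash
python3 -c "
from rig import manip
print(manip.finish_job())"
```

```text
the job is handed in; nothing more can be done
None
```

The job is handed in at about 63 s: all four offcuts are in the trough, the scraper is back upright on its mat, and both soles present (near row first) were held 4.5 s between the tabs and laid flat side by side on the board.

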